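Steady the swinging drip hook and hang the cleaning basket on it

TASK

The drip stand's hook is swinging: first touch it to stop it, so that it hangs straight down and still. Then hang the steel cleaning basket on it by the kink in the middle of its bail and leave it hanging quietly and level, without tipping the basket over or disturbing the blue-lidded tin, the clear glass and the blue-capped bottle.

Things in the scene. Friction and masses are not known exactly. Their poses are not given: they have to be found in the camera images.
- stand: White-based drip stand, fixed to the bench. Origin at the foot of the column (z = 0). Base 230 x 130 mm, 13 mm high with its dish, from 190 mm in front of the column (own -x) to 40 mm behind. Column 18 mm thick, 352 mm high; at height 335 mm a short arm reaches along own -x (towards the robot) to the hook's pivot. Black knob on the column head at own +y, out to 42 mm.
- hook_pivot (a point): Centre of the hook's pivot, 75 mm out (own -x) from the column axis, 335 mm above the bench; fixed to the stand, axes as stand. A 20 mm brass collar on it reaches 13 mm further out.
- drip_hook (a joint): Swing of the hook about the level axis through hook_pivot along the stand's own x: sideways, towards the stand's own +y for positive values. 0 = straight down, where gravity takes it; range -0.9 to 0.9 rad. Nearly frictionless: left alone it swings on (period about 0.7 s) far beyond the time available. Hook mass 0.15 kg. It is swinging from the start.
- hook_seat (a point): Point in the hook's bowl where point basket_bar comes to rest. With the hook straight down it lies 75 mm further out (own -x) than hook_pivot and 146.5 mm lower, axes as stand. The hook is bent from 8 mm round steel bar and opens towards own -x; throat 23 mm wide inside; bowl's underside 13.5 mm below. The shank drops 85 mm from the pivot, then slopes outward to the bowl's back.
- basket: Steel ultrasonic-cleaner basket, empty, 0.2 kg, standing on the bench; origin at the centre of its underside, z up. Box 110 mm (x) by 84 mm (y), 36 mm high. A round-bar bail 6 mm thick stands across it along own y, legs at y = +-42 mm; a blue upright grip stands at its front (own -x). Starts with the grip turned roughly towards the robot.
- basket_bar (a point): Peak (centre line) of the small upward kink in the middle of the bail's level top bar, which centres itself on the hook: 6 mm in front (own -x) of the basket's origin, 109 mm above its underside. The kink is 22 mm wide and 10 mm high; the level bar runs on to +-29 mm (own y). Free space under it down to the box's rim at 36 mm. Axes as basket. The basket hangs nearly level from here.
- basket_grip (a point): Where to take the blue grip: 64 mm in front (own -x) of the bar and 13 mm lower than basket_bar (96 mm above the underside). The grip is an upright block 24 mm (x) by 12 mm (y, the way to pinch it) by 42 mm high; its top is 16 mm above this point. Axes as basket.
- polishing_tin: Low round tin with a blue lid, 64 mm wide, 28 mm high, loose; origin at the centre of its underside. Leave it.
- dappen_glass: Small clear glass, 48 mm wide, 61 mm high, loose; origin at the centre of its underside. Leave it.
- separator_bottle: White bottle with a blue cap, 42 mm wide, 103 mm high, loose; origin at the centre of its underside. Leave it.
- hook_tip (a point): Centre of the red ball, 11 mm wide, on the hook's upturned tip: 21 mm further out (own -x) and 22.5 mm higher than hook_seat. It swings with the hook; nothing of the hook lies further out than this ball.

How it is judged:
By the outcome, as a careful person would: the job done as asked, in the order asked, and still so for the second after the job is handed in, with the robot touching nothing.
It also fails if it takes over 64 s, if anything falls off the work surface, if the arm or the gripper's body presses on something with over 40 N, if the wrist force passes 120 N, or if a joint passes its speed limit or range.

ROBOT

A 6-joint arm with a two-finger parallel gripper is mounted at the origin on a cart in front of the work surface, level with it; the furniture and walls round the work are solid. World frame = base frame: x ahead of the robot, y to its left, z up, the work surface at z = 0. Lengths are in m, angles in rad, forces in N, time in s.
With the tool pointing down it reaches from about 0.25 to 0.725 m from the base axis. Payload 4 kg.
Tool frame: the origin (TCP) lies at the very end of the fingers, on their centre line; the grasp point (between the pads) lies 19 mm behind it; x points along the fingers, z is the direction in which the jaws open and shut, and the axes are right-handed (so a half turn about x gives the same grasp; the last joint's range is limited). The gripper opens to 85 mm and grips with 20 to 120 N. Pads are 22 mm wide; open, the fingers measure 114 mm over their backs; the gripper's body (76 mm by 85 mm) begins 54 mm behind the grasp point. The pads swing forward as they close: fully open they stand 13 mm farther back than shut.
Start: joints at [1.263, 0.241, 0.005, 1.335, 0, 1.571], TCP at [0.151, 0.477, 0.231] pointing down, gripper open.
Joint ranges: [-2.72, 2.72], [-1.05, 1.87], [-1.09, 1.28], [-1.99, 2.15], [-1.42, 1.44], [-3.14, 3.14]. Speed limits (rad/s): [2.79, 2.79, 3.14, 3.14, 3.14, 3.14].

INTERFACE

Orientations are given as a unit quaternion [x, y, z, w].
In Python, from workcell import bot gives the robot as it stands.
- The arm moves only by the tool step_arm, never from a script. Its argument "series" is a list of rows, each an object of numbers: "x", "y", "z": the shift along the world's x, y, z in cm; "twist": the turn about the world's z in degrees; "jaw": the finger opening in cm, from 0 to 8.54. In form: [{"x": .., "y": .., "z": .., "twist": .., "jaw": ..}, ...]. A call has 1 to 10 rows; each row is the pose to reach, as a shift and turn from the pose measured when the call began; what a row does not reach only later rows make up. A row lasts 1/12 s, in which the tool goes at most 41.7 mm and 7.16 degrees, less where a joint would pass 70% of its speed; a pose out of reach is approached as far as the arm can. A call with a gripper value outside its range is refused whole. The fingers move at their own pace and stop on an object; the grip force is fixed at half the most. Time passes only in rows, so rows that repeat a pose let the fingers close. It gives the time, the measured TCP pose, the force and the opening at its end, in the units of the state.
- bot.get_obs(): the state, without advancing time (a new reading comes with each control period).
- bot.camera(name): name is "scene" or "top" or "wrist"; returns (picture, depth): 420x560x3 uint8, red, green, blue; 420x560 float32, m along the optical axis (not along the pixel's ray), 0 where there is no reading.
- bot.camera_info(name): a dict with "camera_matrix" (3x3 intrinsics, pixels), "R" (3x3) and "t" (3): a world point X has camera coordinates R X + t; the wrist camera has in their place "mount" (4x4, takes a point from camera to tool coordinates, whose origin is the TCP and whose axes are the tool frame's). Camera axes: x right, y down, z forward; pixel columns grow to the right and rows downward; lengths in m; the calibration is good to about 2 mm. A picture is of the moment at which its call begins: read the wrist's pose just before it. camera_info takes no time and is no camera call.
- bot.job_done(): hands the job in, once; it reports no verdict.
The state is a dict: "clock": time; "joint_pos": joint angles; "joint_vel": joint speeds; "tau": joint torques, N m; "eef_pos": TCP position; "tool_rot": TCP orientation; "ft_force": force on the tool from outside, world axes, zero at the start; "ft_torque": the same for the moment, N m; "grip_width": finger opening in m.
Only numpy, scipy, OpenCV 4.12 (cv2) and the standard library are available. Lean on these libraries where they do the work, as an engineer would, in place of code of your own. Each camera call takes 0.05 s, during which the arm holds its last target.

## Working session

There is one attempt and no reset: what is moved stays moved. The work goes in short steps, Python scripts to look and compute and a tool call to move; the robot and the scene stay as the last step left them, time stands still between calls to the robot, and variables do not carry over. Pictures are saved under pics/ and viewed, and the job is handed in when it is done.

Besides the shell and the picture viewer there is one more tool, called after "Emit:" as name(argument=value, ...), one argument or row to a line, values as JSON. step_arm: Moves the arm, as the interface text tells. Its arguments: {"type":"object","properties":{"series":{"type":"array","items":{"type":"object","properties":{"x":{"type":"number"},"y":{"type":"number"},"z":{"type":"number"},"twist":{"type":"number"},"jaw":{"type":"number"}}}}},"required":["series"]}

```bash
ls; mkdir -p pics; python3 - <<'E'
from workcell import bot
import cv2
o=bot.get_obs(); print(o)
for n in ("scene","top","wrist"):
    p,d=bot.camera(n); cv2.imwrite(f"pics/a_{n}.png",p[:,:,::-1]); 
    import numpy as np; np.save(f"pics/a_{n}.npy",d)
    print(n,bot.camera_info(n))
print(bot.get_obs()["clock"])
E
```

```text
pics
{'clock': 0.0, 'joint_pos': array([ 1.26297835e+00,  2.41404180e-01,  3.68778002e-03,  1.33517133e+00,
       -2.05167955e-05,  1.57082339e+00]), 'joint_vel': array([ 1.78711632e-03, -4.62189866e-04,  1.09312188e-04,  6.03336246e-06,
        1.70163679e-03,  1.11885212e-03]), 'tau': array([ 9.25796007e-05, -3.72318649e+01,  2.52407724e+01,  1.69117015e-02,
        1.19865526e-04, -9.73058167e-08]), 'eef_pos': array([0.15130241, 0.47588803, 0.23040343]), 'tool_rot': array([-0.41787308,  0.57133859,  0.41698833,  0.57015352]), 'ft_force': array([-0.79382191,  0.17066465, -0.16475846]), 'ft_torque': array([ 0.01029141, -0.01836556, -0.0029987 ]), 'grip_width': 0.08524332948363846}
scene {'camera_matrix': array([[403.5851309 ,   0.        , 276.16999285],
       [  0.        , 403.5851309 , 208.69424746],
       [  0.        ,   0.        ,   1.        ]]), 'R': array([[ 0.59998602, -0.79979392, -0.0186138 ],
       [-0.49139199, -0.35007027, -0.7974865 ],
       [ 0.63130871,  0.48762742, -0.60304959]]), 't': array([-0.49064618,  0.3933962 ,  0.77896765])}
top {'camera_matrix': arr
[... 190 characters left out ...]
 -0.01503368],
       [-0.98182688, -0.01308591, -0.18932706],
       [ 0.18908401,  0.01783208, -0.98179899]]), 't': array([-0.17525679,  0.61526728,  1.07545868])}
wrist {'camera_matrix': array([[325.83487307,   0.        , 281.9309145 ],
       [  0.        , 325.83487307, 206.76814258],
       [  0.        ,   0.        ,   1.        ]]), 'mount': array([[ 4.16041958e-04, -3.26974194e-01,  9.45033176e-01,
        -1.41337886e-01],
       [-3.60216670e-04, -9.45033245e-01, -3.26974060e-01,
         8.37508536e-02],
       [ 9.99999849e-01, -2.04381775e-04, -5.10955037e-04,
         2.67068146e-04],
       [ 0.00000000e+00,  0.00000000e+00,  0.00000000e+00,
         1.00000000e+00]])}
0.15
```

View pics/a_scene.png

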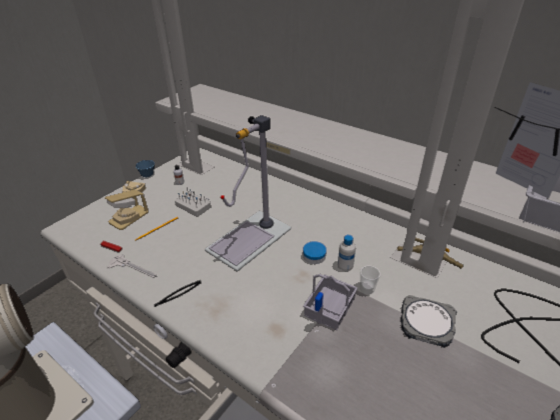

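View pics/a_top.png

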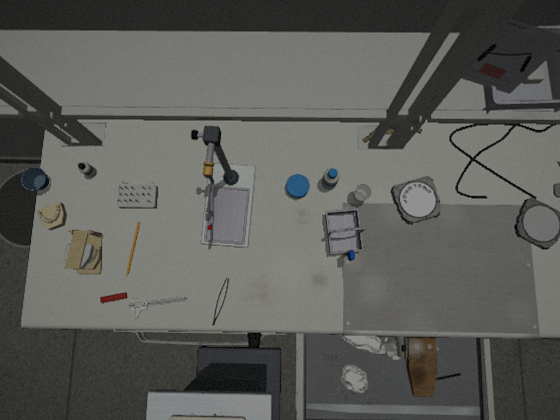

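View pics/a_wrist.png

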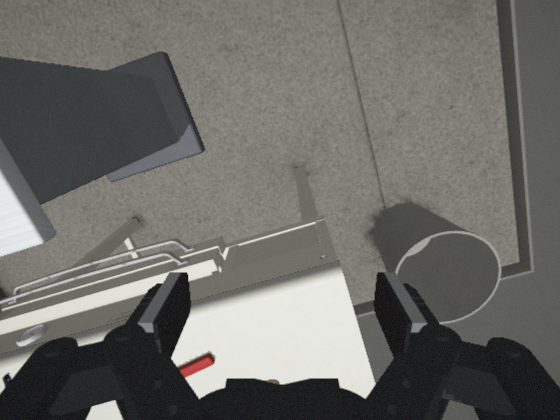

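```bash
cat > h.py <<'E'
from workcell import bot
import cv2, numpy as np
def crop(src,dst,x0,y0,x1,y1,s):
    im=cv2.imread(src) if isinstance(src,str) else src
    c=cv2.resize(im[y0:y1,x0:x1],None,fx=s,fy=s,interpolation=cv2.INTER_CUBIC); cv2.imwrite(dst,c)
def cam(n):
    i=bot.camera_info(n)
    if n!="wrist": return i["camera_matrix"],i["R"],i["t"]
    from scipy.spatial.transform import Rotation as Ro
    o=bot.get_obs(); T=np.eye(4);T[:3,:3]=Ro.from_quat(o["tool_rot"]).as_matrix();T[:3,3]=o["eef_pos"]
    M=np.linalg.inv(T@i["mount"]); return i["camera_matrix"],M[:3,:3],M[:3,3]
def atz(n,u,v,z,C=None):
    K,R,t=C or cam(n); c=-R.T@t; r=R.T@np.linalg.solve(K,[u,v,1.]); return c+r*(z-c[2])/r[2]
def atx(n,u,v,x,C=None):
    K,R,t=C or cam(n); c=-R.T@t; r=R.T@np.linalg.solve(K,[u,v,1.]); return c+r*(x-c[0])/r[0]
def proj(n,X,C=None):
    K,R,t=C or cam(n); p=K@(R@np.asarray(X,float)+t); return p[:2]/p[2]
def tri(views):
    A=[];b=[]
    for n,u,v in views:
        K,R,t=cam(n) if isinstance(n,str) else n
        c=-R.T@t; r=R.T@np.linalg.solve(K,[u,v,1.]); r/=np.linalg.norm(r); P=np.eye(3)-np.outer(r,r)
        A.append(P);b.append(P@c)
    return np.linalg.lstsq(np.vstack(A),np.hstack(b),rcond=None)[0]
E
python3 - <<'E'
from h import *
crop("pics/a_top.png","pics/b1.png",180,110,280,260,5.3//1)
crop("pics/a_top.png","pics/b2.png",280,160,400,280,5)
crop("pics/a_scene.png","pics/b3.png",200,105,300,275,3.5)
crop("pics/a_scene.png","pics/b4.png",290,230,390,330,6)
E
```

```text
(no output)
```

View pics/b1.png

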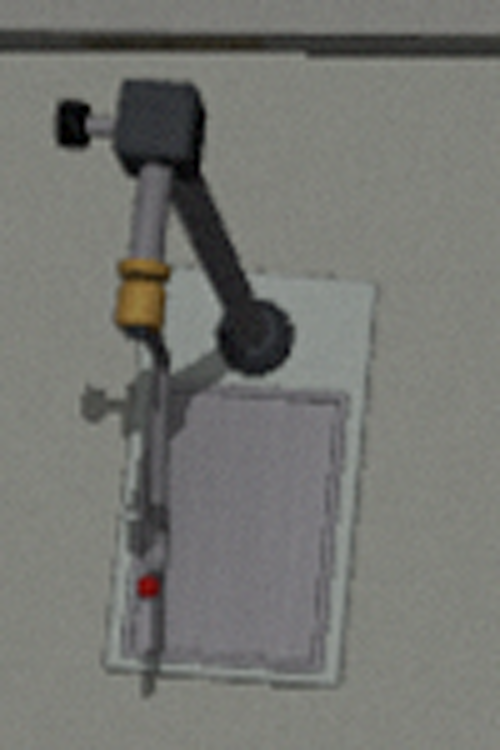

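View pics/b2.png

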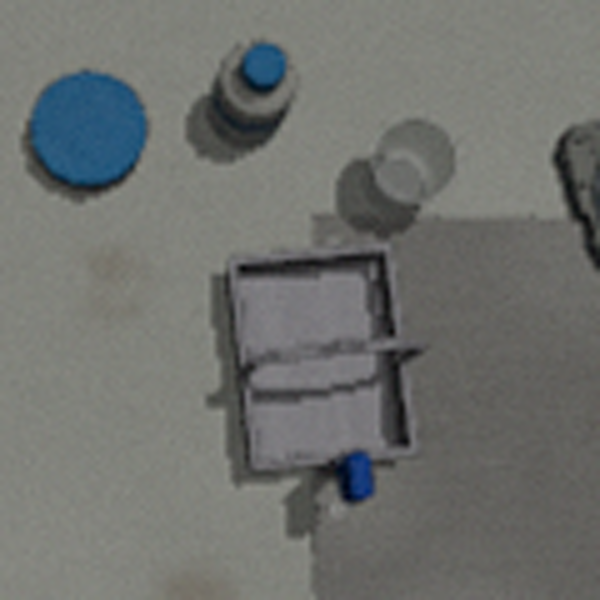

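View pics/b3.png

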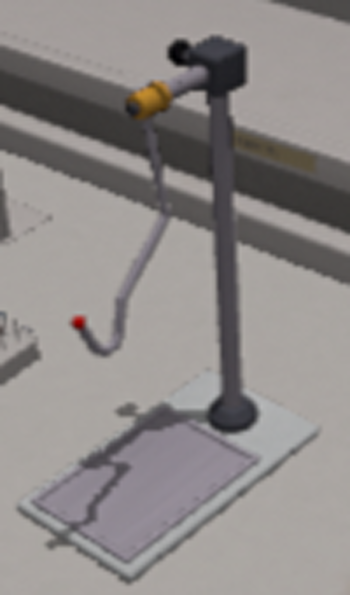

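View pics/b4.png

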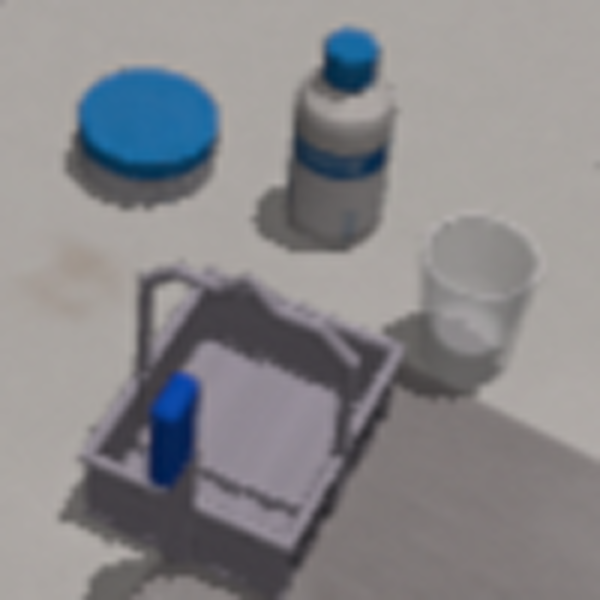

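```bash
python3 - <<'E'
from h import *
for n in("top","scene"):
    K,R,t=cam(n);print(n,-R.T@t)
print("base")
P=[]
for u,v in[(376,285),(340,688),(107,668)]:
    p=atz("top",180+u/5,110+v/5,.010);P.append(p);print(p)
for u,v in[(17,506),(130,580),(319,430),(207,370)]:
    print("sc",atz("scene",200+u/3.5,105+v/3.5,.010))
d=P[0]-P[1];print("yaw r",np.arctan2(d[1],d[0]), np.linalg.norm(d)); d=P[2]-P[1];print("yaw front",np.arctan2(-d[0],d[1]),np.linalg.norm(d))
print("column foot tri", atz("top",180+257/5,110+335/5,.015))
print("collar tri",tri([("top",180+140/5,110+302/5),("scene",200+148/3.5,105+102/3.5)]))
print("ball tri",tri([("top",180+148/5,110+586/5),("scene",200+78/3.5,105+322/3.5)]))
print("basket")
B=[]
for u,v in[(228,255),(388,240),(415,450),(250,470)]:
    p=atz("top",280+u/5,160+v/5,.036);B.append(p);print(p)
B=np.array(B);print(B.mean(0))
d=(B[0]+B[1]-B[2]-B[3])/2;print("yaw",np.arctan2(d[1],d[0]),np.linalg.norm(d))
d=(B[0]+B[3]-B[2]-B[1])/2;print("yaw",np.arctan2(-d[0],d[1]),np.linalg.norm(d))
print("grip top",atz("top",280+357/5,160+463/5,.112), tri([("top",280+357/5,160+463/5),("scene",290+176/6,230+395/6)]))
print("grip top sc",atz("scene",290+176/6,230+392/6,.112))
print("kink sc",atz("scene",290+250/6,230+285/6,.110))
print("bottle",atz("top",280+265/5,160+65/5,.103),"tin",atz("top",280+88/5,160+128/5,.028),"glass",atz("top",280+415/5,160+160/5,.061),atz("scene",290+482/6,230+252/6,.061))
E
```

```text
top [ 0.40357725 -0.18634025  1.16973624]
scene [-0.00407648 -0.6345455   0.77435149]
base
[ 0.74592634 -0.10305742  0.01      ]
[ 0.52035549 -0.08943703  0.01      ]
[0.52932542 0.03697918 0.01      ]
sc [0.53001214 0.03204434 0.01      ]
sc [ 0.52158652 -0.09473569  0.01      ]
sc [ 0.7467295  -0.10878079  0.01      ]
sc [0.7568458  0.02057561 0.01      ]
yaw r -0.06030865330441058 0.2259816915413435
yaw front -0.07083681422460665 0.12673404333972096
column foot tri [ 0.71492644 -0.03816965  0.015     ]
collar tri [ 0.64375652 -0.03346688  0.33486024]
ball tri [ 0.55414494 -0.02293337  0.19695515]
basket
[ 0.61857671 -0.29615069  0.036     ]
[ 0.62787159 -0.38149001  0.036     ]
[ 0.51587562 -0.39345414  0.036     ]
[ 0.50412041 -0.30706293  0.036     ]
[ 0.56661108 -0.34453944  0.036     ]
yaw 0.10067916920789476 0.11380242054265746
yaw 0.12196784691593365 0.08650792443126537
grip top [ 0.50157453 -0.35117914  0.112     ] [ 0.50274764 -0.35287578  0.10515478]
grip top sc [ 0.49934995 -0.35557445  0.112     ]
kink sc [ 0.56035572 -0.34968851  0.11      ]
bottle [ 0.70491108 -0.30904126  0.103     ] tin [ 0.68943644 -0.22120534  0.028     ] glass [ 0.6659964  -0.39216614  0.061     ] [ 0.67200635 -0.39486397  0.061     ]
```

```bash
cat >> h.py <<'E'
def red(im):
    m=((im[:,:,0].astype(int)>110)&(im[:,:,1]<60)&(im[:,:,2]<60)).astype(np.uint8)
    return m
def ball(n,im,box=None):
    a=im.astype(int); w=np.clip(a[:,:,0]-np.maximum(a[:,:,1],a[:,:,2])-50,0,None).astype(float)
    if box: 
        mm=np.zeros_like(w);x0,y0,x1,y1=box;mm[y0:y1,x0:x1]=1;w=w*mm
    if w.sum()<1: return None
    v,u=np.mgrid[:w.shape[0],:w.shape[1]]
    return (u*w).sum()/w.sum(),(v*w).sum()/w.sum(),w.sum()
E
python3 - <<'E'
from h import *
from scipy.spatial.transform import Rotation as Ro
o=bot.get_obs();print(Ro.from_quat(o["tool_rot"]).as_matrix().round(2))
for i in range(15):
    c=bot.get_obs()["clock"]; p,d=bot.camera("top")
    b=ball("top",p,(180,200,250,250))
    print(round(c,3),b and np.round(b,1), b and atx("top",b[0],b[1],.542).round(4))
c=bot.get_obs()["clock"];p,d=bot.camera("scene");b=ball("scene",p,(205,170,270,230));print(c,b)
E
```

```text
[[-0.   -0.95  0.3 ]
 [-0.    0.3   0.95]
 [-1.   -0.   -0.  ]]
0.15 [189.5 224.6 465. ] [0.542  0.0153 0.2644]
0.2 [185.4 224.  459. ] [0.542  0.0226 0.2715]
0.25 [186.6 224.3 433. ] [0.542  0.0208 0.2681]
0.3 [192.6 225.  453. ] [0.542  0.0099 0.2593]
0.35 [202.5 226.  443. ] [ 0.542  -0.0089  0.246 ]
0.4 [214.1 227.1 439. ] [ 0.542  -0.0322  0.2328]
0.45 [225.1 227.9 439. ] [ 0.542  -0.055   0.2224]
0.5 [233. 228. 424.] [ 0.542  -0.0728  0.2235]
0.55 [237.1 228.  436. ] [ 0.542  -0.0818  0.2235]
0.6 [236.9 228.  423. ] [ 0.542  -0.0813  0.2232]
0.65 [232.1 228.  424. ] [ 0.542  -0.0706  0.2229]
0.7 [223.6 227.7 509. ] [ 0.542  -0.0521  0.2249]
0.75 [212.4 227.  455. ] [ 0.542  -0.0286  0.2338]
0.8 [201.  225.9 437. ] [ 0.542  -0.0058  0.2469]
0.85 [191.6 224.9 442. ] [0.542  0.0119 0.2601]
0.9 None
```

```bash
python3 - <<'E'
from h import *
from scipy.optimize import least_squares
D=np.array([[.15,189.5,224.6],[.2,185.4,224],[.25,186.6,224.3],[.3,192.6,225],[.35,202.5,226],[.4,214.1,227.1],[.45,225.1,227.9],[.65,232.1,228],[.7,223.6,227.7],[.75,212.4,227],[.8,201,225.9],[.85,191.6,224.9],[.5,233,228],[.55,237.1,228],[.6,236.9,228]])
C=cam("top")
def ballp(px,py,yaw,th):
    u=np.array([np.cos(yaw),np.sin(yaw),0]);v=np.array([-u[1],u[0],0])
    return np.array([px,py,.335])-.096*u+.124*(np.sin(th)*v+np.array([0,0,-np.cos(th)]))
def f(q):
    px,py,A,w,ph=q[:5];yaw=q[5]
    r=[proj("top",ballp(px,py,yaw,A*np.sin(w*t+ph)),C)-[u,v] for t,u,v in D]
    return np.r_[np.ravel(r),(yaw+.066)/.01*.3]
s=least_squares(f,[.638,-.0355,.42,8.7,1,-.066]);print(s.x,s.cost,f(s.x)[:-1].reshape(-1,2).round(1).tolist())
p=s.x;print("ball rest",ballp(p[0],p[1],p[5],0)); u=np.array([np.cos(p[5]),np.sin(p[5])]);print("seat",p[:2]-.075*u)
E
```

```text
[ 0.64114575 -0.0308417   0.48996228  8.78903524 -0.31058688 -0.06366318] 0.05537949458202895 [[-0.1, -0.0], [0.1, 0.0], [0.0, -0.1], [0.0, -0.0], [-0.0, 0.1], [0.0, 0.0], [-0.1, -0.1], [0.1, -0.0], [0.0, 0.0], [0.1, 0.0], [-0.1, 0.0], [-0.1, -0.0], [0.1, 0.0], [0.0, 0.0], [-0.1, 0.0]]
ball rest [ 0.54534023 -0.02473417  0.211     ]
seat [ 0.56629769 -0.02607019]
```

Emit:
step_arm(
  series=[
    {"x": 2.8, "y": -2.8, "twist": 2, "jaw": 0},
    {"x": 5.6, "y": -5.6, "twist": 4, "jaw": 0},
    {"x": 8.4, "y": -8.4, "twist": 6, "jaw": 0},
    {"x": 11.2, "y": -11.2, "twist": 8, "jaw": 0},
    {"x": 14, "y": -14, "twist": 10, "jaw": 0},
    {"x": 16.8, "y": -16.8, "twist": 12, "jaw": 0},
    {"x": 19.6, "y": -19.6, "twist": 13.8, "jaw": 0},
    {"x": 22.4, "y": -22.4, "twist": 13.8, "jaw": 0},
    {"x": 25.2, "y": -25.2, "twist": 13.8, "jaw": 0},
    {"x": 28, "y": -28, "twist": 13.8, "jaw": 0},
  ],
)

```text
$.series[0]: bad value
```

Emit:
step_arm(
  series=[
    {"x": 2.8, "y": -2.8, "z": 0, "twist": 2, "jaw": 0},
    {"x": 5.6, "y": -5.6, "z": 0, "twist": 4, "jaw": 0},
    {"x": 8.4, "y": -8.4, "z": 0, "twist": 6, "jaw": 0},
    {"x": 11.2, "y": -11.2, "z": 0, "twist": 8, "jaw": 0},
    {"x": 14, "y": -14, "z": 0, "twist": 10, "jaw": 0},
    {"x": 16.8, "y": -16.8, "z": 0, "twist": 12, "jaw": 0},
    {"x": 19.6, "y": -19.6, "z": 0, "twist": 13.8, "jaw": 0},
    {"x": 22.4, "y": -22.4, "z": 0, "twist": 13.8, "jaw": 0},
    {"x": 25.2, "y": -25.2, "z": 0, "twist": 13.8, "jaw": 0},
    {"x": 28, "y": -28, "z": 0, "twist": 13.8, "jaw": 0},
  ],
)

```text
clock: 1.78
eef_pos: [0.4326, 0.1948, 0.2316]
tool_rot: [-0.483, 0.516, 0.483, 0.517]
ft_force: [0.6, 0.7, -0.0]
grip_width: -0.0003
```

Emit:
step_arm(
  series=[
    {"x": 2.8, "y": -2.6, "z": 0, "twist": 0, "jaw": 0},
    {"x": 5.6, "y": -5.2, "z": -0.5, "twist": 0, "jaw": 0},
    {"x": 8.4, "y": -7.8, "z": -1.5, "twist": 0, "jaw": 0},
    {"x": 11.2, "y": -10.4, "z": -2.5, "twist": 0, "jaw": 0},
    {"x": 11.2, "y": -11, "z": -3.5, "twist": 0, "jaw": 0},
    {"x": 11.2, "y": -12, "z": -3.5, "twist": 0, "jaw": 0},
    {"x": 11.2, "y": -13, "z": -3.5, "twist": 0, "jaw": 0},
    {"x": 11.2, "y": -14, "z": -3.5, "twist": 0, "jaw": 0},
    {"x": 11.2, "y": -15, "z": -3.5, "twist": 0, "jaw": 0},
    {"x": 11.2, "y": -16, "z": -3.5, "twist": 0, "jaw": 0},
  ],
)

```text
clock: 2.62
eef_pos: [0.5445, 0.0347, 0.1977]
tool_rot: [-0.484, 0.515, 0.483, 0.517]
ft_force: [-0.1, -0.5, -0.3]
grip_width: -0.0004
```

```bash
python3 - <<'E'
from h import *
for i in range(3):
  for n in ("scene","top"):
    p,d=bot.camera(n);cv2.imwrite(f"pics/c_{n}{i}.png",p[:,:,::-1]);print(n,ball(n,p,(180,200,250,250) if n=="top" else (205,150,290,240)))
a=cv2.imread("pics/c_scene2.png")[100:280,150:330];b=cv2.imread("pics/c_top2.png")[110:290,150:330]
cv2.imwrite("pics/c.png",cv2.resize(np.hstack([a,b]),None,fx=2.2,fy=2.2))
E
```

```text
scene (np.float64(227.595015576324), np.float64(197.76947040498442), np.float64(642.0))
top (np.float64(235.2129817444219), np.float64(228.01419878296147), np.float64(493.0))
scene (np.float64(232.5876923076923), np.float64(198.02307692307693), np.float64(650.0))
top (np.float64(234.42330097087378), np.float64(228.0349514563107), np.float64(515.0))
scene (np.float64(226.55810147299508), np.float64(197.6153846153846), np.float64(611.0))
top (np.float64(217.865234375), np.float64(227.3203125), np.float64(512.0))
```

View pics/c.png

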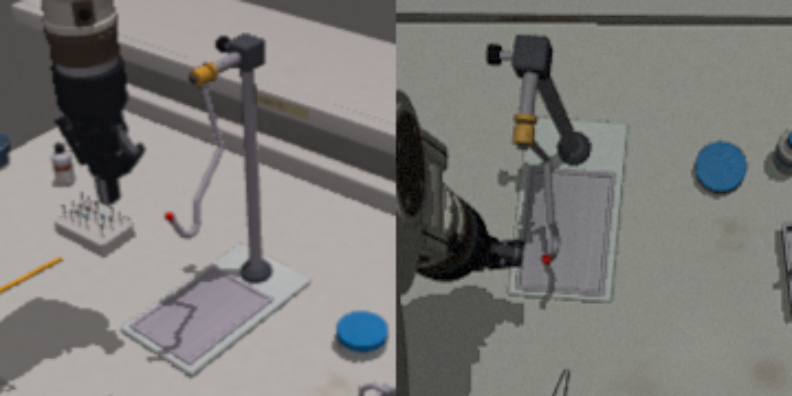

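Emit:
step_arm(
  series=[
    {"x": 0, "y": -0.7, "z": 0, "twist": 0, "jaw": 0},
    {"x": 0, "y": -1.4, "z": 0, "twist": 0, "jaw": 0},
    {"x": 0, "y": -2.1, "z": 0, "twist": 0, "jaw": 0},
    {"x": 0, "y": -2.8, "z": 0, "twist": 0, "jaw": 0},
    {"x": 0, "y": -3.2, "z": 0, "twist": 0, "jaw": 0},
    {"x": 0, "y": -3.5, "z": 0, "twist": 0, "jaw": 0},
    {"x": 0, "y": -3.5, "z": 0, "twist": 0, "jaw": 0},
    {"x": 0, "y": -3.5, "z": 0, "twist": 0, "jaw": 0},
    {"x": 0, "y": -3.5, "z": 0, "twist": 0, "jaw": 0},
    {"x": 0, "y": -3.5, "z": 0, "twist": 0, "jaw": 0},
  ],
)

```text
clock: 3.75
eef_pos: [0.5446, 0.0005, 0.1969]
tool_rot: [-0.483, 0.516, 0.483, 0.517]
ft_force: [-0.0, -0.1, 0.1]
grip_width: -0.0001
```

Emit:
step_arm(
  series=[
    {"x": 0, "y": 0, "z": 0, "twist": 0, "jaw": 0},
    {"x": 0, "y": 0, "z": 0, "twist": 0, "jaw": 0},
    {"x": 0, "y": 0, "z": 0, "twist": 0, "jaw": 0},
    {"x": 0, "y": 0, "z": 0, "twist": 0, "jaw": 0},
    {"x": 0, "y": 0, "z": 0, "twist": 0, "jaw": 0},
    {"x": 0, "y": 0, "z": 0, "twist": 0, "jaw": 0},
    {"x": 0, "y": 0, "z": 0, "twist": 0, "jaw": 0},
    {"x": 0, "y": 0, "z": 0, "twist": 0, "jaw": 0},
  ],
)

```text
clock: 4.42
eef_pos: [0.5446, 0.0005, 0.1969]
tool_rot: [-0.483, 0.516, 0.483, 0.517]
ft_force: [-0.7, 0.7, -0.1]
grip_width: -0.0002
```

```bash
python3 - <<'E'
from h import *
for i in range(14):
    c=bot.get_obs()["clock"];p,d=bot.camera("top");b=ball("top",p,(180,200,250,250));print(round(c,2),np.round(b,1),atx("top",b[0],b[1],.545).round(4))
cv2.imwrite("pics/d.png",cv2.resize(p[110:290,150:330,::-1],None,fx=3,fy=3))
E
```

```text
Traceback (most recent call last):
TypeError: unsupported operand type(s) for *: 'NoneType' and 'float'
```

Gripper hides the ball from above; use the scene camera.

```bash
python3 - <<'E'
from h import *
for i in range(12):
    c=bot.get_obs()["clock"];p,d=bot.camera("scene");b=ball("scene",p,(205,150,290,240));print(round(c,2),b and np.round(b,1),b and atx("scene",b[0],b[1],.545).round(4))
print(proj("scene",[.5453,-.0247,.211]))
cv2.imwrite("pics/d.png",cv2.resize(p[100:280,150:330,::-1],None,fx=3,fy=3))
E
```

```text
4.47 [217.6 195.  212. ] [ 0.545  -0.032   0.2133]
4.52 [216.8 194.5 199. ] [ 0.545  -0.0293  0.2135]
4.57 [215.8 194.  257. ] [ 0.545  -0.0261  0.2139]
4.62 [214.9 193.7 247. ] [ 0.545  -0.023   0.2135]
4.67 [214.4 193.3 286. ] [ 0.545  -0.0215  0.214 ]
4.72 [214.9 193.6 248. ] [ 0.545  -0.0229  0.2136]
4.77 [215.5 193.9 247. ] [ 0.545  -0.0252  0.2136]
4.82 [216.6 194.3 223. ] [ 0.545  -0.0286  0.2139]
4.87 [217.4 194.9 214. ] [ 0.545  -0.0314  0.2133]
4.92 [218.1 195.1 207. ] [ 0.545  -0.0338  0.2136]
4.97 [218.4 195.2 199. ] [ 0.545  -0.0348  0.2136]
5.02 [218.4 195.2 195. ] [ 0.545  -0.0348  0.2136]
[215.6090319  194.67330911]
```

View pics/d.png

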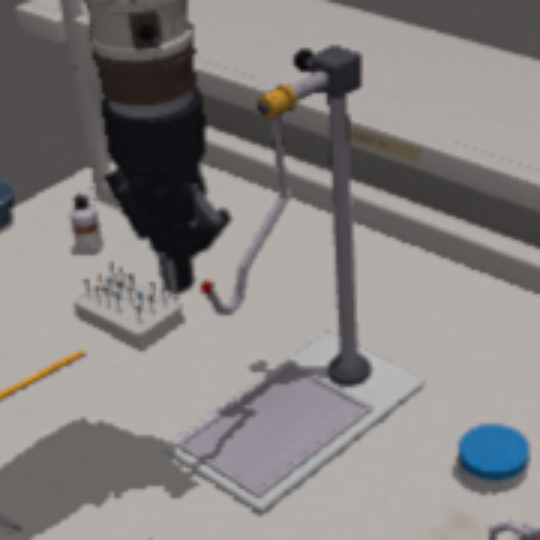

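Emit:
step_arm(
  series=[
    {"x": 0, "y": -0.2, "z": 0, "twist": 0, "jaw": 0},
    {"x": 0, "y": -0.4, "z": 0, "twist": 0, "jaw": 0},
    {"x": 0, "y": -0.6, "z": 0, "twist": 0, "jaw": 0},
    {"x": 0, "y": -0.8, "z": 0, "twist": 0, "jaw": 0},
    {"x": 0, "y": -1.0, "z": 0, "twist": 0, "jaw": 0},
    {"x": 0, "y": -1.0, "z": 0, "twist": 0, "jaw": 0},
    {"x": 0, "y": -1.0, "z": 0, "twist": 0, "jaw": 0},
    {"x": 0, "y": -1.0, "z": 0, "twist": 0, "jaw": 0},
    {"x": 0, "y": -1.0, "z": 0, "twist": 0, "jaw": 0},
    {"x": 0, "y": -1.0, "z": 0, "twist": 0, "jaw": 0},
  ],
)

```text
clock: 5.9
eef_pos: [0.5446, -0.0094, 0.1969]
tool_rot: [-0.483, 0.516, 0.483, 0.517]
ft_force: [0.5, 0.1, 0.1]
grip_width: -0.0001
```

```bash
python3 - <<'E'
from h import *
for i in range(12):
    c=bot.get_obs()["clock"];p,d=bot.camera("scene");b=ball("scene",p,(205,150,290,240));print(round(c,2),b and np.round(b,1),b and atx("scene",b[0],b[1],.545).round(4))
print(bot.get_obs()["eef_pos"])
E
```

```text
5.9 [217.2 194.8 291. ] [ 0.545  -0.0307  0.2132]
5.95 [217.2 194.8 291. ] [ 0.545  -0.0308  0.2132]
6.0 [217.2 194.8 289. ] [ 0.545  -0.0307  0.2132]
6.05 [217.2 194.8 287. ] [ 0.545  -0.0308  0.2132]
6.1 [217.2 194.8 288. ] [ 0.545  -0.0307  0.2132]
6.15 [217.2 194.8 288. ] [ 0.545  -0.0308  0.2132]
6.2 [217.2 194.8 288. ] [ 0.545  -0.0307  0.2132]
6.25 [217.2 194.8 288. ] [ 0.545  -0.0308  0.2132]
6.3 [217.2 194.8 284. ] [ 0.545  -0.0308  0.2132]
6.35 [217.2 194.8 291. ] [ 0.545  -0.0308  0.2132]
6.4 [217.2 194.8 290. ] [ 0.545  -0.0307  0.2132]
6.45 [217.2 194.8 287. ] [ 0.545  -0.0308  0.2132]
[ 0.5445979  -0.00947579  0.19687358]
```

Emit:
step_arm(
  series=[
    {"x": 0, "y": 0.04, "z": 0, "twist": 0, "jaw": 0},
    {"x": 0, "y": 0.08, "z": 0, "twist": 0, "jaw": 0},
    {"x": 0, "y": 0.12, "z": 0, "twist": 0, "jaw": 0},
    {"x": 0, "y": 0.16, "z": 0, "twist": 0, "jaw": 0},
    {"x": 0, "y": 0.2, "z": 0, "twist": 0, "jaw": 0},
    {"x": 0, "y": 0.24, "z": 0, "twist": 0, "jaw": 0},
    {"x": 0, "y": 0.28, "z": 0, "twist": 0, "jaw": 0},
    {"x": 0, "y": 0.32, "z": 0, "twist": 0, "jaw": 0},
    {"x": 0, "y": 0.36, "z": 0, "twist": 0, "jaw": 0},
    {"x": 0, "y": 0.4, "z": 0, "twist": 0, "jaw": 0},
  ],
)

```text
clock: 7.33
eef_pos: [0.5446, -0.0054, 0.1969]
tool_rot: [-0.483, 0.516, 0.483, 0.517]
ft_force: [-0.9, -0.7, -0.5]
grip_width: 0.0001
```

Emit:
step_arm(
  series=[
    {"x": 0, "y": 0.1, "z": 0, "twist": 0, "jaw": 0},
    {"x": 0, "y": 0.3, "z": 0, "twist": 0, "jaw": 0},
    {"x": -0.1, "y": 1, "z": 0, "twist": 0, "jaw": 0},
    {"x": -0.5, "y": 3, "z": 0, "twist": 0, "jaw": 0},
    {"x": -3, "y": 5, "z": 1, "twist": 0, "jaw": 0},
    {"x": -6, "y": 7, "z": 2, "twist": 0, "jaw": 0},
    {"x": -10, "y": 8, "z": 2, "twist": 0, "jaw": 0},
  ],
)

```text
clock: 7.92
eef_pos: [0.446, 0.0769, 0.2182]
tool_rot: [-0.484, 0.514, 0.483, 0.518]
ft_force: [1.0, 0.7, 0.6]
grip_width: 0.0001
```

```bash
python3 - <<'E'
from h import *
from scipy.spatial.transform import Rotation as Ro
B={"top":(180,200,250,250),"scene":(205,150,290,240)}
L={}
for i in range(14):
    n=("scene","top")[i>6]
    c=bot.get_obs()["clock"];p,d=bot.camera(n);L[n]=p;b=ball(n,p,B[n]);print(n,round(c,2),b and np.round(b,2),b and atx(n,b[0],b[1],.545).round(4))
    if b: L[n+"b"]=b
if "topb" in L and "sceneb" in L: print(tri([("top",*L["topb"][:2]),("scene",*L["sceneb"][:2])]))
o=bot.get_obs();print(o["eef_pos"],Ro.from_quat(o["tool_rot"]).as_matrix().round(3))
for n in("top","scene"): cv2.imwrite(f"pics/e_{n}.png",L[n][:,:,::-1])
E
```

```text
scene 7.92 [216.77 194.06 577.  ] [ 0.545  -0.0295  0.2149]
scene 7.97 [216.74 194.03 589.  ] [ 0.545  -0.0294  0.215 ]
scene 8.02 [216.74 194.03 583.  ] [ 0.545  -0.0294  0.215 ]
scene 8.07 [216.64 193.99 576.  ] [ 0.545  -0.029   0.2149]
scene 8.12 [216.64 193.99 578.  ] [ 0.545  -0.029   0.2149]
scene 8.17 [216.73 194.03 579.  ] [ 0.545  -0.0293  0.215 ]
scene 8.22 [216.74 194.03 583.  ] [ 0.545  -0.0294  0.215 ]
top 8.27 [212.43 227.05 499.  ] [ 0.545  -0.025   0.2125]
top 8.32 [212.52 227.04 508.  ] [ 0.545  -0.0253  0.2127]
top 8.37 [212.52 227.05 504.  ] [ 0.545  -0.0252  0.2125]
top 8.42 [212.52 227.04 509.  ] [ 0.545  -0.0252  0.2126]
top 8.47 [212.56 227.03 513.  ] [ 0.545  -0.0254  0.2128]
top 8.52 [212.54 227.02 509.  ] [ 0.545  -0.0253  0.213 ]
top 8.57 [212.54 227.06 510.  ] [ 0.545  -0.0253  0.2124]
[ 0.54594024 -0.02627964  0.21299123]
[0.44496217 0.07435419 0.21668999] [[ 0.001 -0.998  0.067]
 [ 0.001  0.067  0.998]
 [-1.    -0.001  0.001]]
```

Emit:
step_arm(
  series=[
    {"x": -2, "y": -4, "z": 0, "twist": 1, "jaw": 5},
    {"x": -3, "y": -8, "z": 0, "twist": 2, "jaw": 5},
    {"x": -3, "y": -12, "z": 0, "twist": 3, "jaw": 5},
    {"x": -3, "y": -16, "z": 0, "twist": 4, "jaw": 5},
    {"x": -3, "y": -20, "z": 0, "twist": 5, "jaw": 5},
    {"x": -2, "y": -24, "z": 0, "twist": 6, "jaw": 5},
    {"x": 0, "y": -28, "z": 0, "twist": 7, "jaw": 5},
    {"x": 1.5, "y": -32, "z": 0, "twist": 8, "jaw": 5},
    {"x": 3.5, "y": -36, "z": -1, "twist": 9, "jaw": 5},
    {"x": 5, "y": -39.5, "z": -2, "twist": 10.1, "jaw": 5},
  ],
)

```text
clock: 9.45
eef_pos: [0.4938, -0.3183, 0.1987]
tool_rot: [0.527, -0.471, -0.526, -0.472]
ft_force: [1.2, 0.5, 1.1]
grip_width: 0.0502
```

Emit:
step_arm(
  series=[
    {"x": 0.5, "y": -3.2, "z": 0, "twist": 0, "jaw": 5},
    {"x": 0.5, "y": -3.2, "z": 0, "twist": 0, "jaw": 5},
    {"x": 0.5, "y": -3.2, "z": 0, "twist": 0, "jaw": 5},
  ],
)

```text
clock: 9.7
eef_pos: [0.4984, -0.3521, 0.1971]
tool_rot: [0.526, -0.472, -0.526, -0.473]
ft_force: [-1.2, 0.5, -0.6]
grip_width: 0.0499
```

```bash
python3 - <<'E'
from h import *
C=cam("wrist");o=bot.get_obs();p,d=bot.camera("wrist");np.savez("pics/f.npz",d=d,K=C[0],R=C[1],t=C[2])
cv2.imwrite("pics/f.png",p[:,:,::-1]);print(o["clock"],o["eef_pos"])
for X in [(.5,-.353,.112),(.5607,-.345,.109),(.5666,-.3445,0)]: print(proj("",X,C))
p,d=bot.camera("scene");cv2.imwrite("pics/f2.png",p[:,:,::-1])
E
```

```text
9.7 [ 0.49837152 -0.35205484  0.19707176]
[280.54225294 215.42989802]
[282.55161743 284.62877871]
[282.20309023 235.91830551]
```

View pics/f.png

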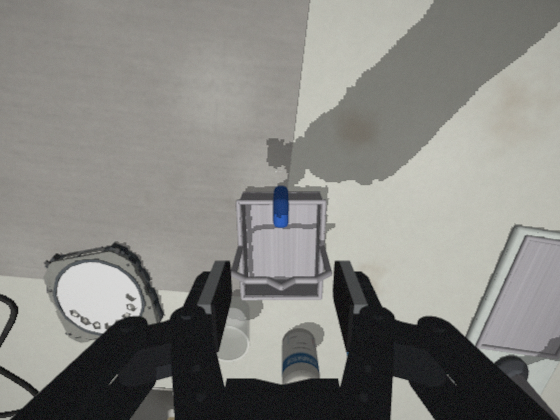

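View pics/f2.png

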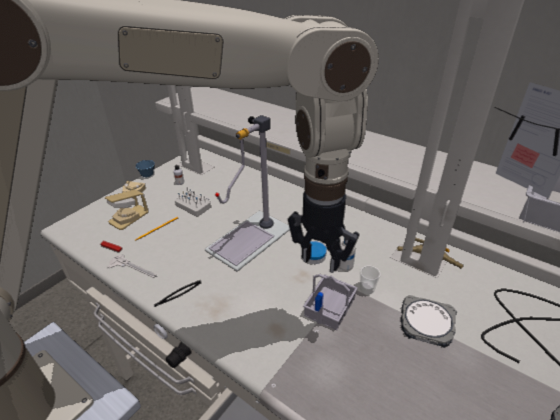

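Emit:
step_arm(
  series=[
    {"x": 0, "y": 0, "z": -3, "twist": 0, "jaw": 5},
    {"x": 0, "y": 0, "z": -6, "twist": 0, "jaw": 5},
    {"x": 0, "y": 0, "z": -9, "twist": 0, "jaw": 5},
    {"x": 0, "y": 0, "z": -11, "twist": 0, "jaw": 5},
    {"x": 0, "y": 0, "z": -12, "twist": 0, "jaw": 5},
    {"x": 0, "y": 0, "z": -12, "twist": 0, "jaw": 5},
  ],
)

```text
clock: 10.3
eef_pos: [0.4969, -0.3474, 0.0763]
tool_rot: [-0.526, 0.471, 0.528, 0.472]
ft_force: [-0.7, 0.1, 1.0]
grip_width: 0.0502
```

```bash
python3 - <<'E'
from h import *
C=cam("wrist");o=bot.get_obs();p,d=bot.camera("wrist")
cv2.imwrite("pics/g.png",p[:,:,::-1]);print(o["clock"],o["eef_pos"],o["ft_force"])
E
```

```text
10.3 [ 0.49693554 -0.34739518  0.07632414] [-0.68572088  0.06095076  0.96889727]
```

View pics/g.png

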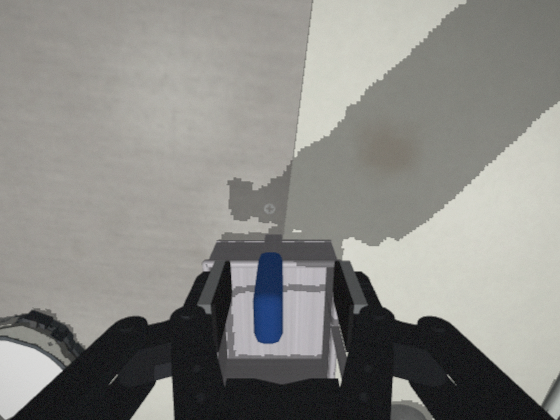

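Emit:
step_arm(
  series=[
    {"x": 0.2, "y": -0.45, "z": 0, "twist": 0, "jaw": 5},
    {"x": 0.2, "y": -0.45, "z": 0, "twist": 0, "jaw": 4},
    {"x": 0.2, "y": -0.45, "z": 0, "twist": 0, "jaw": 3},
    {"x": 0.2, "y": -0.45, "z": 0, "twist": 0, "jaw": 2.2},
    {"x": 0.2, "y": -0.45, "z": 0, "twist": 0, "jaw": 1.6},
    {"x": 0.2, "y": -0.45, "z": 0, "twist": 0, "jaw": 0.8},
    {"x": 0.2, "y": -0.45, "z": 0, "twist": 0, "jaw": 0.8},
    {"x": 0.2, "y": -0.45, "z": 0, "twist": 0, "jaw": 0.8},
  ],
)

```text
clock: 11.02
eef_pos: [0.5003, -0.3531, 0.079]
tool_rot: [0.527, -0.471, -0.527, -0.472]
ft_force: [-0.8, 1.1, 4.4]
grip_width: 0.0111
```

```bash
python3 - <<'E'
from h import *
o=bot.get_obs();p,d=bot.camera("wrist")
cv2.imwrite("pics/g2.png",p[:,:,::-1]);print(o["clock"],o["eef_pos"],o["ft_force"],o["grip_width"])
E
```

```text
11.0167 [ 0.50030798 -0.353108    0.07900481] [-0.84134474  1.10381151  4.41901569] 0.011065129501982402
```

View pics/g2.png

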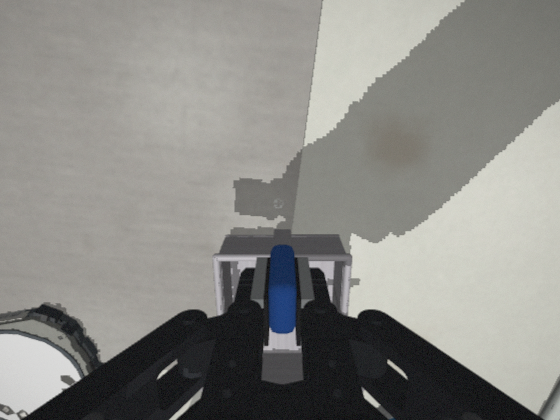

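Emit:
step_arm(
  series=[
    {"x": 0, "y": 0, "z": 1, "twist": 0, "jaw": 0.8},
    {"x": 0, "y": 0, "z": 2.5, "twist": 0, "jaw": 0.8},
    {"x": 0, "y": 0, "z": 4.5, "twist": 0, "jaw": 0.8},
    {"x": 0, "y": 0, "z": 6.5, "twist": 0, "jaw": 0.8},
    {"x": -1, "y": 0, "z": 8.5, "twist": 0, "jaw": 0.8},
    {"x": -3, "y": 0, "z": 10.5, "twist": 0, "jaw": 0.8},
    {"x": -5, "y": 0, "z": 12.3, "twist": 0, "jaw": 0.8},
    {"x": -7, "y": 1, "z": 12.3, "twist": 0, "jaw": 0.8},
    {"x": -9, "y": 2.5, "z": 12.3, "twist": 0, "jaw": 0.8},
    {"x": -11, "y": 4, "z": 12.3, "twist": 0, "jaw": 0.8},
  ],
)

```text
clock: 11.9
eef_pos: [0.3891, -0.3128, 0.2021]
tool_rot: [0.527, -0.471, -0.527, -0.472]
ft_force: [-0.1, 0.3, -2.4]
grip_width: 0.0112
```

```bash
python3 - <<'E'
from h import *
o=bot.get_obs();p,d=bot.camera("scene")
cv2.imwrite("pics/i.png",p[:,:,::-1]);print(o["clock"],o["eef_pos"],o["ft_force"],o["grip_width"])
E
```

```text
11.9 [ 0.38910265 -0.31283739  0.20214232] [-0.14937411  0.25597257 -2.44076528] 0.011217223351672948
```

View pics/i.png

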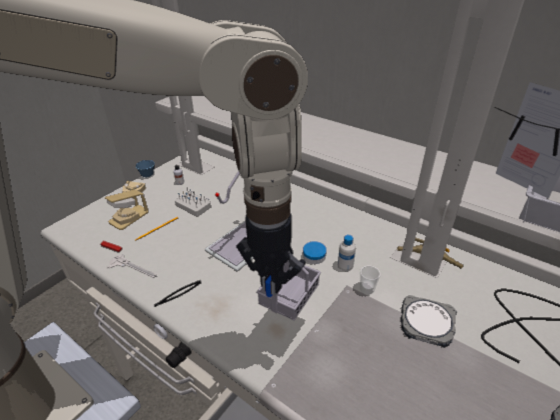

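Emit:
step_arm(
  series=[
    {"x": -0.2, "y": 2.5, "z": 0, "twist": -1, "jaw": 0.8},
    {"x": -0.4, "y": 6, "z": 0, "twist": -2, "jaw": 0.8},
    {"x": -0.6, "y": 9.5, "z": 0, "twist": -3, "jaw": 0.8},
    {"x": -0.8, "y": 13, "z": 0, "twist": -4, "jaw": 0.8},
    {"x": -1.1, "y": 16.5, "z": 0, "twist": -5.5, "jaw": 0.8},
    {"x": -1.1, "y": 20, "z": 0, "twist": -7, "jaw": 0.8},
    {"x": -1.1, "y": 23.5, "z": 0, "twist": -8.5, "jaw": 0.8},
    {"x": -1.1, "y": 26.5, "z": 0, "twist": -10, "jaw": 0.8},
    {"x": -1.1, "y": 28.7, "z": 0, "twist": -10, "jaw": 0.8},
    {"x": -1.1, "y": 29.7, "z": 0, "twist": -10, "jaw": 0.8},
  ],
)

```text
clock: 12.78
eef_pos: [0.3725, -0.0094, 0.2014]
tool_rot: [-0.481, 0.514, 0.488, 0.516]
ft_force: [1.0, -0.3, -2.1]
grip_width: 0.0113
```

Emit:
step_arm(
  series=[
    {"x": 0, "y": 0, "z": 0, "twist": 0, "jaw": 0.8},
    {"x": 0, "y": 0, "z": 0, "twist": 0, "jaw": 0.8},
    {"x": 0, "y": 0, "z": 0, "twist": 0, "jaw": 0.8},
  ],
)

```text
clock: 13.03
eef_pos: [0.3725, -0.0098, 0.2014]
tool_rot: [-0.481, 0.515, 0.487, 0.516]
ft_force: [0.1, -0.3, -1.4]
grip_width: 0.0112
```

```bash
python3 - <<'E'
from h import *
from scipy.spatial.transform import Rotation as Ro
o=bot.get_obs();print(o["clock"],o["eef_pos"],o["ft_force"],Ro.from_quat(o["tool_rot"]).as_matrix().round(3).tolist())
for n in("scene","top","wrist"):
    p,d=bot.camera(n);cv2.imwrite(f"pics/j_{n}.png",p[:,:,::-1])
a=cv2.imread("pics/j_scene.png")[120:300,150:330];b=cv2.imread("pics/j_top.png")[140:320,150:330]
cv2.imwrite("pics/j.png",cv2.resize(np.hstack([a,b]),None,fx=2.2,fy=2.2,interpolation=2))
E
```

```text
13.0333 [ 0.37246754 -0.00977663  0.2014137 ] [ 0.05607251 -0.34665627 -1.38135796] [[-0.005, -0.998, 0.061], [0.007, 0.061, 0.998], [-1.0, 0.005, 0.007]]
```

View pics/j.png

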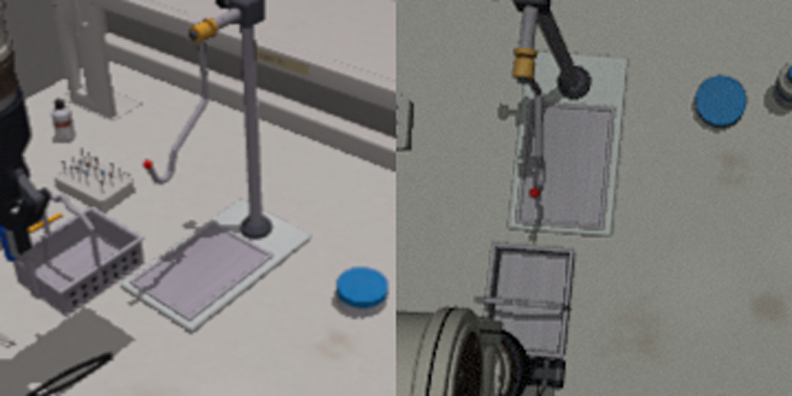

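View pics/j_wrist.png

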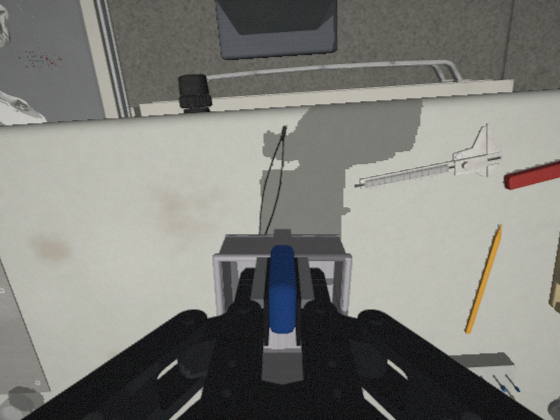

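```bash
python3 - <<'E'
from h import *
crop("pics/j_scene.png","pics/j1.png",145,180,235,270,6)
crop("pics/j_top.png","pics/j2.png",180,240,250,330,6)
E
```

```text
(no output)
```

View pics/j1.png

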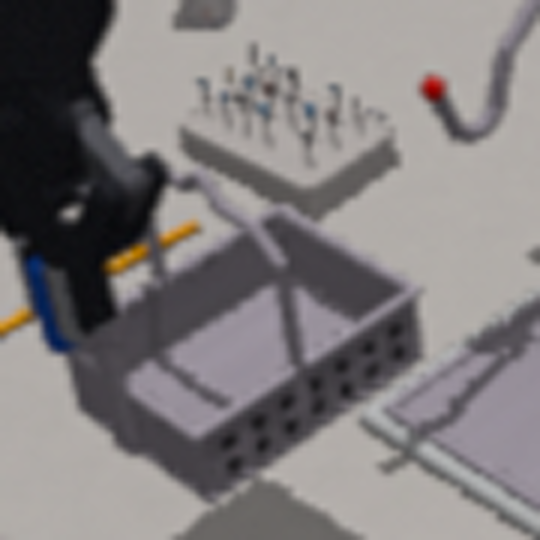

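View pics/j2.png

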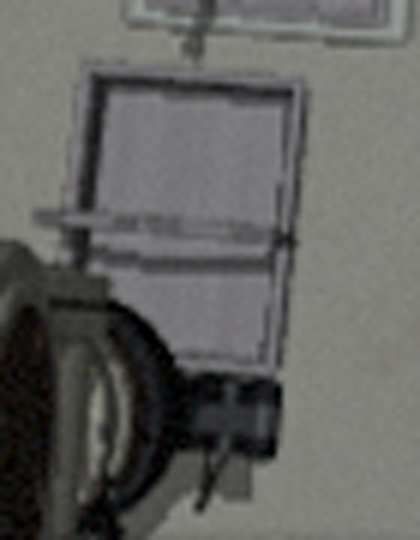

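```bash
cat >> h.py <<'E'
def bpts(ox,oy,oz,yaw,pitch=0,roll=0):
    from scipy.spatial.transform import Rotation as Ro
    R=Ro.from_euler("ZYX",[yaw,pitch,roll]).as_matrix()
    L=dict(rbl=(55,42,36),rbr=(55,-42,36),rfl=(-55,42,36),rfr=(-55,-42,36),bbr=(55,-42,0),bfr=(-55,-42,0),kink=(-6,0,112),bl=(-6,29,99),br=(-6,-29,99),sl=(-6,11,102),sr=(-6,-11,102))
    return {k:R@(np.array(v)/1000)+[ox,oy,oz] for k,v in L.items()}
E
python3 - <<'E'
from h import *
tcp=np.array([.3725,-.0098,.2014]);yaw=-.0611;u=np.array([np.cos(yaw),np.sin(yaw)])
o=tcp[:2]+.070*u
P=bpts(*o,tcp[2]-.079,yaw)
for n,off,s in(("scene",(145,180),6),("top",(180,240),6)):
    im=cv2.imread(f"pics/j{1 if n=='scene' else 2}.png")
    for k,X in P.items():
        q=(proj(n,X)-off)*s+s/2; cv2.circle(im,tuple(int(a) for a in q),3,(0,255,0),-1); cv2.putText(im,k,tuple(int(a) for a in q),0,.45,(0,0,255))
    q=(proj(n,[.546,-.0265,.211])-off)*s;cv2.circle(im,tuple(int(a) for a in q),3,(0,255,0),-1)
    cv2.imwrite(f"pics/k_{n}.png",im)
print(P["kink"])
E
```

```text
[ 0.43638057 -0.01370797  0.2344    ]
```

View pics/k_scene.png

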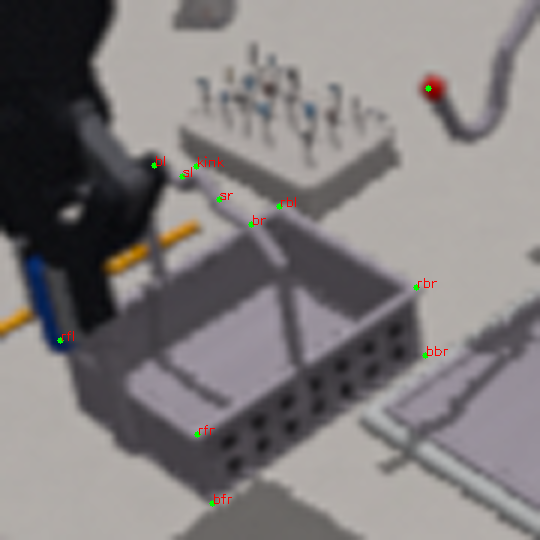

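View pics/k_top.png

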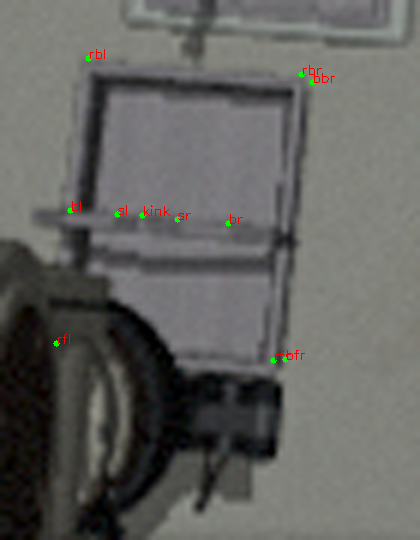

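Emit:
step_arm(
  series=[
    {"x": 0, "y": -0.3, "z": 0.5, "twist": 0, "jaw": 0.8},
    {"x": 1.5, "y": -0.5, "z": 0.5, "twist": 0, "jaw": 0.8},
    {"x": 3, "y": -0.7, "z": 0.5, "twist": 0, "jaw": 0.8},
    {"x": 4.5, "y": -0.8, "z": 0.5, "twist": 0, "jaw": 0.8},
    {"x": 6, "y": -0.9, "z": 0.5, "twist": 0, "jaw": 0.8},
    {"x": 7.3, "y": -1, "z": 0.5, "twist": 0, "jaw": 0.8},
    {"x": 8, "y": -1, "z": 0.5, "twist": 0, "jaw": 0.8},
    {"x": 8.3, "y": -1, "z": 0.5, "twist": 0, "jaw": 0.8},
    {"x": 8.3, "y": -1, "z": 0.5, "twist": 0, "jaw": 0.8},
  ],
)

```text
clock: 13.93
eef_pos: [0.4558, -0.0206, 0.2063]
tool_rot: [-0.481, 0.515, 0.487, 0.516]
ft_force: [0.5, -0.2, -1.3]
grip_width: 0.0111
```

```bash
cat > look.py <<'E'
import sys
from h import *
from scipy.spatial.transform import Rotation as Ro
def look(tag,model=True):
    o=bot.get_obs();M=Ro.from_quat(o["tool_rot"]).as_matrix();tcp=o["eef_pos"];yaw=np.arctan2(-M[0,2],M[1,2])
    u=np.array([np.cos(yaw),np.sin(yaw)]);P=bpts(*(tcp[:2]+.07*u),tcp[2]-.079,yaw)
    print(o["clock"],tcp.round(4),"yaw",yaw.round(4),"F",o["ft_force"].round(1),"kink",P["kink"].round(4))
    ims=[]
    for n,(x0,y0) in(("scene",(165,150)),("top",(175,190))):
        p,d=bot.camera(n);im=p[y0:y0+100,x0:x0+90,::-1];cv2.imwrite(f"pics/{tag}_{n}.png",p[:,:,::-1])
        b=ball(n,p,(180,200,250,250) if n=="top" else (190,150,290,240));print(n,"ball",b and np.round(b,2))
        im=cv2.resize(im,None,fx=4.4,fy=4.4,interpolation=2)
        if model:
          for k in("kink","bl","br","sl","sr"):
            q=(proj(n,P[k])-(x0,y0)+.5)*4.4;cv2.circle(im,tuple(int(a) for a in q),2,(0,255,0),-1)
        ims.append(im)
    cv2.imwrite(f"pics/{tag}.png",np.hstack(ims))
look(sys.argv[1],len(sys.argv)<3)
E
python3 look.py m
```

```text
13.9333 [ 0.4558 -0.0206  0.2063] yaw -0.0638 F [ 0.5 -0.2 -1.3] kink [ 0.5196 -0.0247  0.2393]
scene ball [216.75 194.03 604.  ]
top ball [212.53 227.02 470.  ]
```

View pics/m.png

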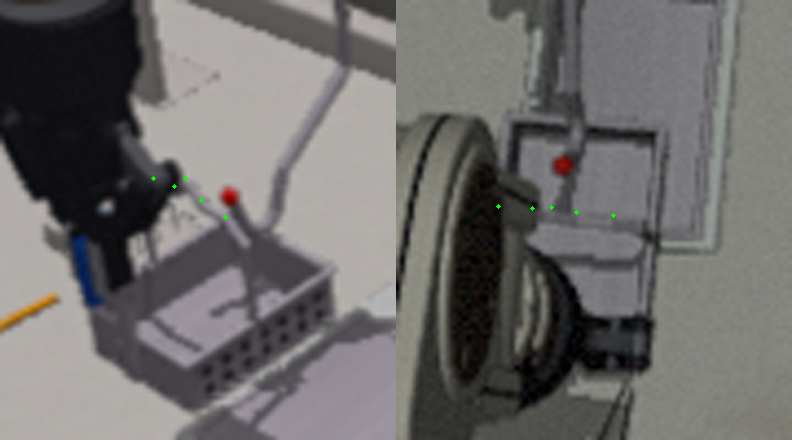

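```bash
python3 - <<'E'
from h import *
tcp=np.array([.4558,-.0206,.2063]);yaw=-.0638;u=np.array([np.cos(yaw),np.sin(yaw)])
P=bpts(*(tcp[:2]+.07*u),tcp[2]-.079,yaw); 
out=[]
for n,x0,y0,w in(("scene",180,175,64),("top",200,210,56)):
    s=400/w
    im=cv2.imread(f"pics/m_{n}.png")[y0:y0+w,x0:x0+w];im=cv2.resize(im,None,fx=s,fy=s,interpolation=2)
    for k in P:
        q=(proj(n,P[k])-(x0,y0)+.5)*s;cv2.circle(im,tuple(int(a) for a in q),2,(0,255,0),-1)
    out.append(im)
cv2.imwrite("pics/m3.png",np.hstack(out))
E
```

```text
(no output)
```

View pics/m3.png

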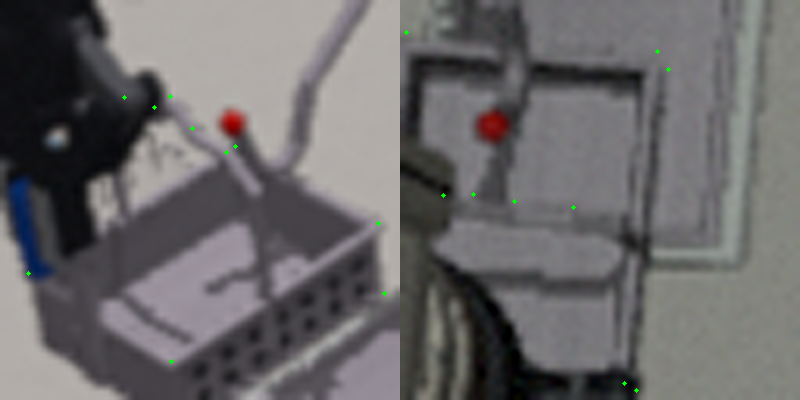

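Emit:
step_arm(
  series=[
    {"x": 0.5, "y": 0, "z": 0, "twist": 0, "jaw": 0.8},
    {"x": 1.2, "y": -0.05, "z": 0, "twist": 0, "jaw": 0.8},
    {"x": 2, "y": -0.1, "z": 0, "twist": 0, "jaw": 0.8},
    {"x": 2.8, "y": -0.1, "z": 0, "twist": 0, "jaw": 0.8},
    {"x": 3.6, "y": -0.15, "z": 0, "twist": 0, "jaw": 0.8},
    {"x": 4.4, "y": -0.2, "z": 0, "twist": 0, "jaw": 0.8},
    {"x": 5, "y": -0.25, "z": 0, "twist": 0, "jaw": 0.8},
    {"x": 5.3, "y": -0.25, "z": 0, "twist": 0, "jaw": 0.8},
    {"x": 5.3, "y": -0.25, "z": 0, "twist": 0, "jaw": 0.8},
    {"x": 5.3, "y": -0.25, "z": 0, "twist": 0, "jaw": 0.8},
  ],
)

```text
clock: 14.87
eef_pos: [0.5077, -0.0228, 0.206]
tool_rot: [-0.48, 0.515, 0.488, 0.516]
ft_force: [-0.1, -0.7, -2.1]
grip_width: 0.0115
```

```bash
python3 look.py n; python3 - <<'E'
from h import *
out=[]
for n,x0,y0,w in(("scene",190,155,70),("top",190,195,60)):
    s=400/w
    im=cv2.imread(f"pics/n_{n}.png")[y0:y0+w,x0:x0+w];out.append(cv2.resize(im,(400,400),interpolation=2))
cv2.imwrite("pics/n3.png",np.hstack(out))
E
```

```text
14.8667 [ 0.5077 -0.0228  0.206 ] yaw -0.0633 F [-0.1 -0.7 -2.1] kink [ 0.5716 -0.0269  0.239 ]
scene ball [216.62 194.04 678.  ]
top ball None
```

View pics/n3.png

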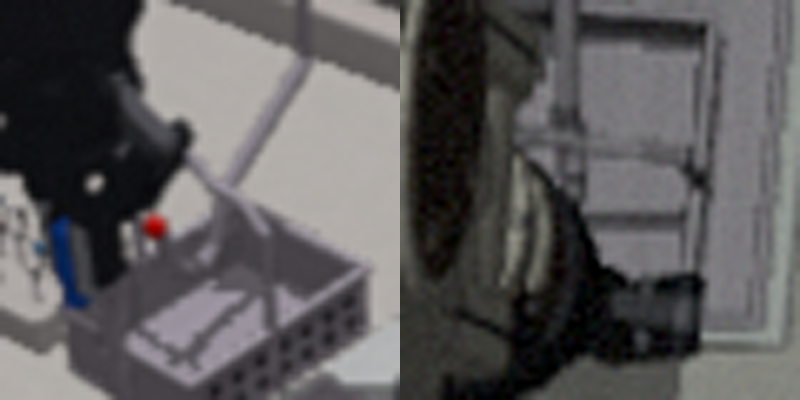

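View pics/n.png

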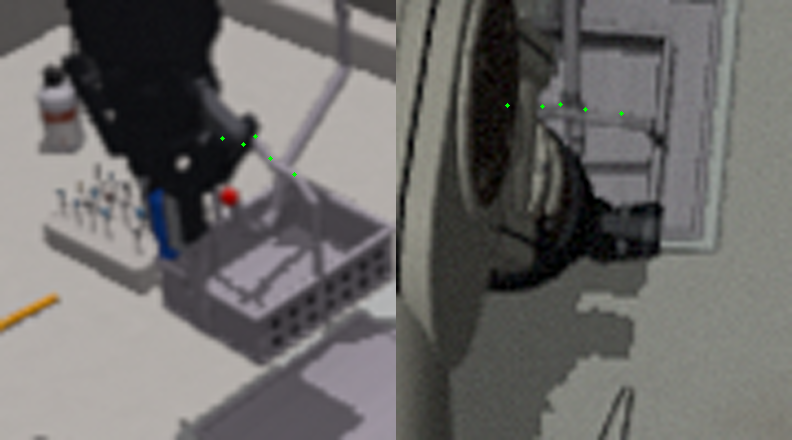

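Emit:
step_arm(
  series=[
    {"x": 0, "y": 0, "z": -0.5, "twist": 0, "jaw": 0.8},
    {"x": 0, "y": 0, "z": -1, "twist": 0, "jaw": 0.8},
    {"x": 0, "y": 0, "z": -1.5, "twist": 0, "jaw": 0.8},
    {"x": 0, "y": 0, "z": -2, "twist": 0, "jaw": 0.8},
    {"x": 0, "y": 0, "z": -2.5, "twist": 0, "jaw": 0.8},
    {"x": 0, "y": 0, "z": -3, "twist": 0, "jaw": 0.8},
    {"x": 0, "y": 0, "z": -3.4, "twist": 0, "jaw": 0.8},
    {"x": 0, "y": 0, "z": -3.6, "twist": 0, "jaw": 0.8},
    {"x": 0, "y": 0, "z": -3.6, "twist": 0, "jaw": 0.8},
  ],
)

```text
clock: 15.72
eef_pos: [0.507, -0.0228, 0.1695]
tool_rot: [-0.48, 0.516, 0.488, 0.515]
ft_force: [-0.5, 0.2, -1.4]
grip_width: 0.0117
```

```bash
python3 look.py o; python3 - <<'E'
from h import *
out=[]
for n,x0,y0,w in(("scene",190,155,70),("top",190,195,60)):
    s=400/w
    im=cv2.imread(f"pics/o_{n}.png")[y0:y0+w,x0:x0+w];out.append(cv2.resize(im,(400,400),interpolation=2))
cv2.imwrite("pics/o3.png",np.hstack(out))
E
```

```text
15.7167 [ 0.507  -0.0228  0.1695] yaw -0.0633 F [-0.5  0.2 -1.4] kink [ 0.5709 -0.0269  0.2025]
scene ball None
top ball None
```

View pics/o3.png

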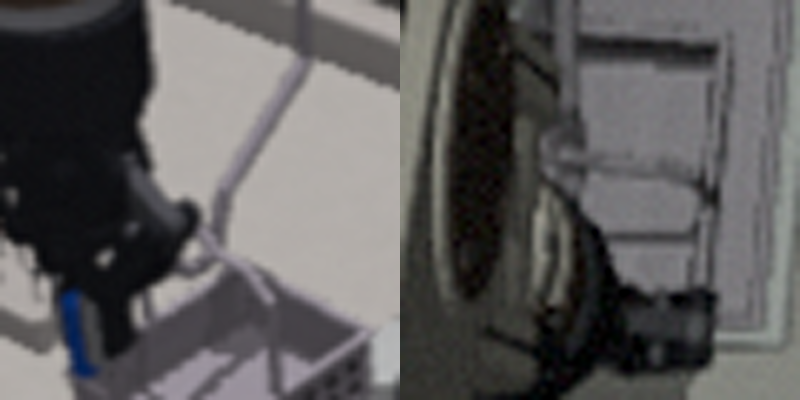

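Emit:
step_arm(
  series=[
    {"x": 0, "y": 0, "z": -0.2, "twist": 0, "jaw": 0.8},
    {"x": 0, "y": 0, "z": -0.4, "twist": 0, "jaw": 0.8},
    {"x": 0, "y": 0, "z": -0.6, "twist": 0, "jaw": 0.8},
    {"x": 0, "y": 0, "z": -0.7, "twist": 0, "jaw": 0.8},
    {"x": 0, "y": 0, "z": -0.7, "twist": 0, "jaw": 0.8},
  ],
)

```text
clock: 16.23
eef_pos: [0.5073, -0.0229, 0.1629]
tool_rot: [-0.48, 0.516, 0.488, 0.516]
ft_force: [0.4, -0.4, -0.8]
grip_width: 0.0112
```

Emit:
step_arm(
  series=[
    {"x": 0, "y": 0, "z": -0.1, "twist": 0, "jaw": 0.8},
    {"x": 0, "y": 0, "z": -0.15, "twist": 0, "jaw": 0.8},
    {"x": 0, "y": 0, "z": -0.15, "twist": 0, "jaw": 0.8},
  ],
)

```text
clock: 16.48
eef_pos: [0.5072, -0.0229, 0.1613]
tool_rot: [-0.48, 0.516, 0.488, 0.516]
ft_force: [-0.0, 0.1, -1.6]
grip_width: 0.0111
```

```bash
python3 - <<'E'
from h import *
for i in range(5):
    o=bot.get_obs();p,d=bot.camera("scene");print(o["ft_force"].round(1),o["ft_torque"].round(2))
E
python3 look.py p x;  python3 - <<'E'
from h import *
out=[]
for n,x0,y0,w in(("scene",190,155,70),("top",190,195,60)):
    im=cv2.imread(f"pics/p_{n}.png")[y0:y0+w,x0:x0+w];out.append(cv2.resize(im,(400,400),interpolation=2))
cv2.imwrite("pics/p3.png",np.hstack(out))
E
```

```text
[-0.   0.1 -1.6] [-0.04  0.1   0.01]
[ 0.2  0.6 -1.8] [ 0.01  0.13 -0.01]
[ 0.2  0.1 -2.2] [-0.02  0.12 -0.02]
[ 0.8 -0.4 -1.5] [0.04 0.11 0.01]
[-0.3 -0.1 -1.4] [-0.06  0.09 -0.  ]
16.7333 [ 0.5073 -0.0228  0.1614] yaw -0.0633 F [-0.3 -0.2 -1.6] kink [ 0.5712 -0.0269  0.1944]
scene ball None
top ball None
```

View pics/p3.png

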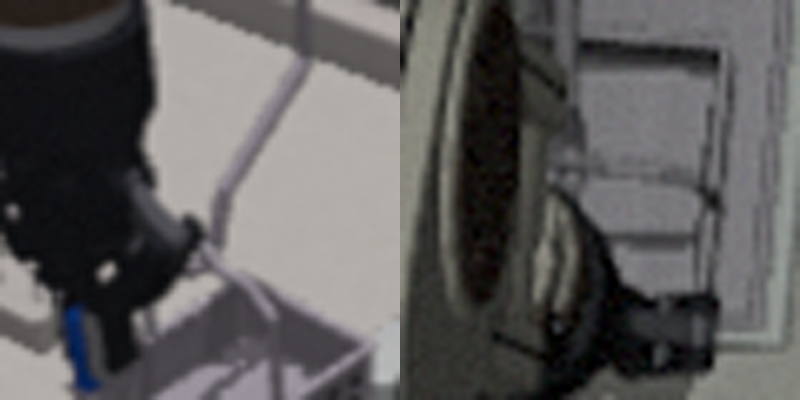

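Emit:
step_arm(
  series=[
    {"x": 0, "y": 0, "z": -0.1, "twist": 0, "jaw": 0.8},
    {"x": 0, "y": 0, "z": -0.2, "twist": 0, "jaw": 0.8},
    {"x": 0, "y": 0, "z": -0.2, "twist": 0, "jaw": 0.8},
  ],
)

```text
clock: 17.08
eef_pos: [0.5073, -0.0228, 0.1594]
tool_rot: [-0.48, 0.515, 0.488, 0.516]
ft_force: [0.3, 0.3, -0.8]
grip_width: 0.0113
```

```bash
cat > ff.py <<'E'
from h import *
F=[];T=[]
for i in range(5):
    o=bot.get_obs();bot.camera("scene");F.append(o["ft_force"]);T.append(o["ft_torque"])
print(o["clock"],o["eef_pos"].round(4),np.mean(F,0).round(2),np.mean(T,0).round(3))
E
python3 ff.py
```

```text
17.2833 [ 0.5073 -0.0229  0.1594] [-0.01 -0.06 -1.23] [-0.022  0.124  0.01 ]
```

Emit:
step_arm(
  series=[
    {"x": 0, "y": 0, "z": -0.1, "twist": 0, "jaw": 0.8},
    {"x": 0, "y": 0, "z": -0.2, "twist": 0, "jaw": 0.8},
    {"x": 0, "y": 0, "z": -0.2, "twist": 0, "jaw": 0.8},
  ],
)

```text
clock: 17.58
eef_pos: [0.5075, -0.0228, 0.1585]
tool_rot: [-0.481, 0.515, 0.487, 0.516]
ft_force: [-3.6, -0.2, 6.4]
grip_width: 0.0111
```

```bash
python3 ff.py
```

```text
17.7833 [ 0.5076 -0.0229  0.1585] [-3.42  0.15  5.04] [-0.003  0.265  0.025]
```

Emit:
step_arm(
  series=[
    {"x": -0.15, "y": 0, "z": 0.1, "twist": 0, "jaw": 0.8},
    {"x": -0.3, "y": 0, "z": 0.1, "twist": 0, "jaw": 0.8},
    {"x": -0.3, "y": 0, "z": 0.1, "twist": 0, "jaw": 0.8},
  ],
)

```text
clock: 18.08
eef_pos: [0.5041, -0.0229, 0.1592]
tool_rot: [-0.48, 0.515, 0.487, 0.516]
ft_force: [-0.8, 0.0, -1.9]
grip_width: 0.0113
```

```bash
python3 ff.py
```

```text
18.2833 [ 0.5044 -0.0228  0.1591] [-0.5  -0.14 -1.8 ] [0.021 0.085 0.011]
```

Emit:
step_arm(
  series=[
    {"x": 0, "y": 0, "z": -0.1, "twist": 0, "jaw": 0.8},
    {"x": 0, "y": 0, "z": -0.2, "twist": 0, "jaw": 0.8},
    {"x": 0, "y": 0, "z": -0.2, "twist": 0, "jaw": 0.8},
  ],
)

```text
clock: 18.58
eef_pos: [0.5048, -0.0229, 0.158]
tool_rot: [-0.481, 0.515, 0.487, 0.516]
ft_force: [-1.5, -0.1, 3.3]
grip_width: 0.0114
```

```bash
python3 ff.py
```

```text
18.7833 [ 0.5049 -0.0228  0.1579] [-2.05  0.37  4.34] [-0.008  0.113  0.01 ]
```

Emit:
step_arm(
  series=[
    {"x": -0.15, "y": 0, "z": 0, "twist": 0, "jaw": 0.8},
    {"x": -0.15, "y": 0, "z": 0.05, "twist": 0, "jaw": 0.8},
  ],
)

```text
clock: 19.0
eef_pos: [0.5038, -0.0229, 0.1584]
tool_rot: [-0.481, 0.515, 0.487, 0.517]
ft_force: [0.4, 0.0, 0.6]
grip_width: 0.0113
```

```bash
python3 ff.py; python3 look.py q x; python3 - <<'E'
from h import *
p,d=bot.camera("wrist");cv2.imwrite("pics/q_w.png",p[:,:,::-1])
out=[]
for n,x0,y0,w in(("scene",190,155,90),("top",190,195,60)):
    im=cv2.imread(f"pics/q_{n}.png")[y0:y0+w,x0:x0+w];out.append(cv2.resize(im,(400,400),interpolation=2))
cv2.imwrite("pics/q3.png",np.hstack(out))
E
```

```text
19.2 [ 0.5037 -0.0229  0.1583] [ 0.54 -0.19  0.84] [-0.021 -0.323  0.022]
19.25 [ 0.5037 -0.0229  0.1583] yaw -0.0633 F [ 1.8 -0.1  1.3] kink [ 0.5676 -0.0269  0.1913]
scene ball None
top ball None
```

View pics/q3.png

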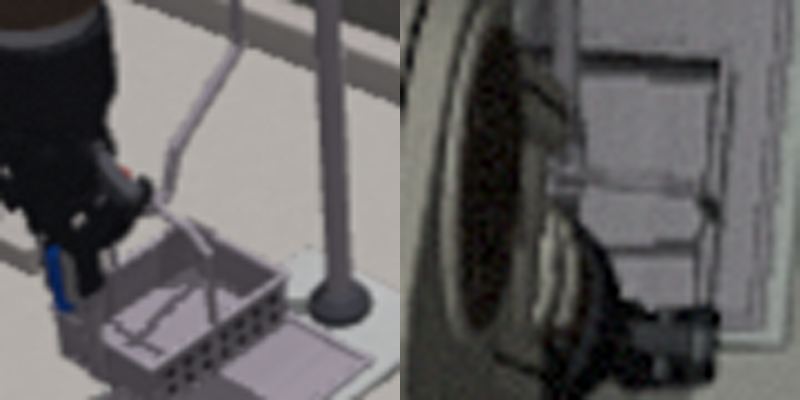

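Emit:
step_arm(
  series=[
    {"x": 0.08, "y": 0, "z": 0, "twist": 0, "jaw": 0.8},
    {"x": 0.08, "y": 0, "z": 0.02, "twist": 0, "jaw": 0.8},
    {"x": 0.08, "y": 0, "z": 0.02, "twist": 0, "jaw": 0.8},
  ],
)

```text
clock: 19.65
eef_pos: [0.5038, -0.0228, 0.1583]
tool_rot: [-0.481, 0.515, 0.487, 0.516]
ft_force: [-0.1, -0.2, 1.5]
grip_width: 0.011
```

```bash
python3 ff.py
```

```text
19.85 [ 0.5039 -0.0228  0.1584] [-0.9   0.07  1.42] [ 0.018  0.142 -0.016]
```

Emit:
step_arm(
  series=[
    {"x": 0, "y": 0, "z": 0, "twist": 0, "jaw": 1.3},
    {"x": 0, "y": 0, "z": 0, "twist": 0, "jaw": 1.5},
    {"x": 0, "y": 0, "z": 0, "twist": 0, "jaw": 1.8},
    {"x": 0, "y": 0, "z": 0, "twist": 0, "jaw": 2.4},
    {"x": 0, "y": 0, "z": 0, "twist": 0, "jaw": 3.2},
    {"x": 0, "y": 0, "z": 0, "twist": 0, "jaw": 4},
  ],
)

```text
clock: 20.4
eef_pos: [0.504, -0.0229, 0.1583]
tool_rot: [-0.481, 0.515, 0.487, 0.516]
ft_force: [1.0, -0.6, 0.0]
grip_width: 0.0396
```

```bash
python3 - <<'E'
from h import *
p,d=bot.camera("wrist");a=p;q,d=bot.camera("scene")
cv2.imwrite("pics/r_w.png",np.hstack([a[100:400,80:480,::-1],cv2.resize(q[155:245,170:290,::-1],(400,300),interpolation=2)]))
print(bot.get_obs()["ft_force"],bot.get_obs()["grip_width"])
E
```

```text
[-0.00468206  0.05247683  0.17454827] 0.039993888660316765
```

View pics/r_w.png

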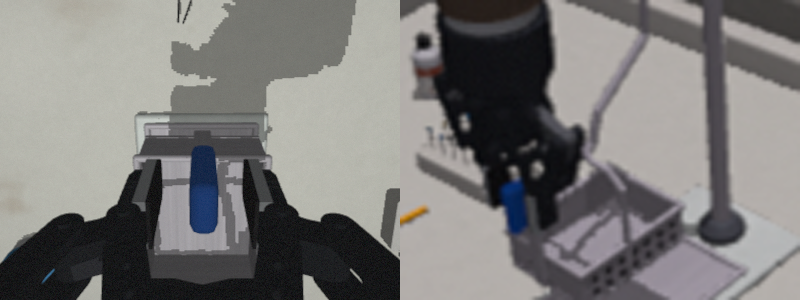

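Emit:
step_arm(
  series=[
    {"x": 0, "y": 0, "z": 0, "twist": 0, "jaw": 5},
    {"x": -1, "y": 0.05, "z": 0, "twist": 0, "jaw": 5.5},
    {"x": -2.5, "y": 0.15, "z": 0, "twist": 0, "jaw": 5.5},
    {"x": -4.5, "y": 0.3, "z": 0, "twist": 0, "jaw": 5.5},
    {"x": -7, "y": 0.45, "z": 0, "twist": 0, "jaw": 5.5},
    {"x": -10, "y": 1, "z": 2, "twist": 0, "jaw": 5.5},
    {"x": -13, "y": 3.5, "z": 4, "twist": 0, "jaw": 5.5},
    {"x": -15, "y": 7, "z": 5, "twist": 0, "jaw": 5.5},
    {"x": -15, "y": 10, "z": 5, "twist": 0, "jaw": 5.5},
  ],
)

```text
clock: 21.25
eef_pos: [0.3515, 0.0775, 0.2106]
tool_rot: [-0.48, 0.515, 0.486, 0.517]
ft_force: [0.9, 0.2, -0.4]
grip_width: 0.0552
```

```bash
cat > fin.py <<'E'
import sys
from h import *
tag=sys.argv[1];L=None
for i in range(10):
    p,d=bot.camera("scene");b=ball("scene",p,(190,150,290,240))
    a=p.astype(int);w=((a[:,:,2]-a[:,:,0]>60)&(a[:,:,1]<110)).astype(float);w[:,290:]=0;w[:180]=0;w[:,:150]=0
    v,u=np.nonzero(w);print(b and np.round(b[:2],2),len(u),u.mean().round(2) if len(u) else "",v.mean().round(2) if len(u) else "")
q,d=bot.camera("top");print(bot.get_obs()["clock"],ball("top",q,(180,200,250,250)))
cv2.imwrite(f"pics/{tag}_s.png",p[:,:,::-1]);cv2.imwrite(f"pics/{tag}_t.png",q[:,:,::-1])
cv2.imwrite(f"pics/{tag}.png",np.hstack([cv2.resize(p[120:280,160:320,::-1],(400,400),interpolation=2),cv2.resize(q[140:270,160:290,::-1],(400,400),interpolation=2)]))
E
python3 fin.py s
```

```text
[216.78 194.11] 107 205.14 215.39
[216.78 194.11] 107 205.14 215.39
[216.78 194.11] 107 205.14 215.39
[216.79 194.11] 107 205.14 215.39
[216.78 194.11] 107 205.14 215.39
[216.78 194.11] 108 205.11 215.43
[216.78 194.11] 108 205.11 215.43
[216.78 194.11] 108 205.11 215.43
[216.78 194.11] 107 205.14 215.39
[216.78 194.11] 107 205.14 215.39
21.8 (np.float64(212.5261044176707), np.float64(227.0321285140562), np.float64(498.0))
```

View pics/s.png

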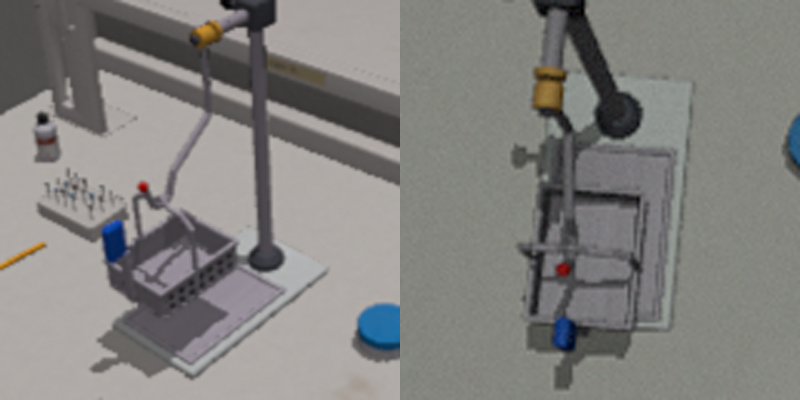

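```bash
python3 - <<'E'
from h import *
from scipy.optimize import least_squares
yaw=-.0636;u=np.array([np.cos(yaw),np.sin(yaw)]);seat=np.array([.567,-.0275]);o=seat+.006*u
P=bpts(*o,.1885-.109,yaw)
out=[]
for n,f,x0,y0,w in(("scene","s_s",195,185,70),("top","s_t",195,195,60)):
    s=400/w;im=cv2.resize(cv2.imread(f"pics/{f}.png")[y0:y0+w,x0:x0+w],(400,400),interpolation=2)
    for k in P:
        q=(proj(n,P[k])-(x0,y0)+.5)*s;cv2.circle(im,tuple(int(a) for a in q),2,(0,255,0),-1)
    out.append(im)
cv2.imwrite("pics/t.png",np.hstack(out))
E
```

```text
(no output)
```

View pics/t.png

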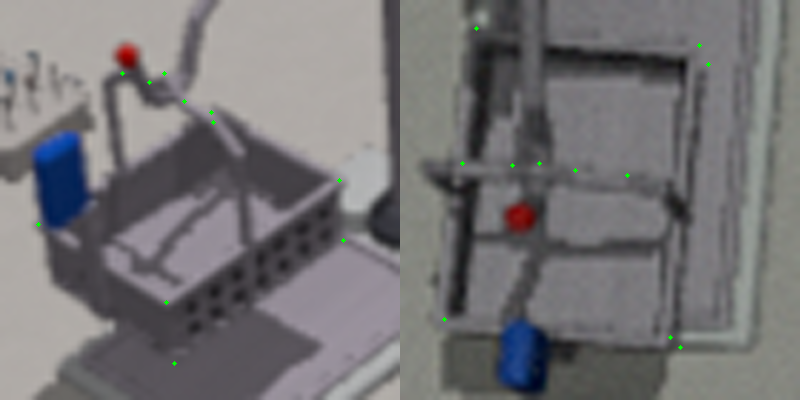

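View pics/s_s.png

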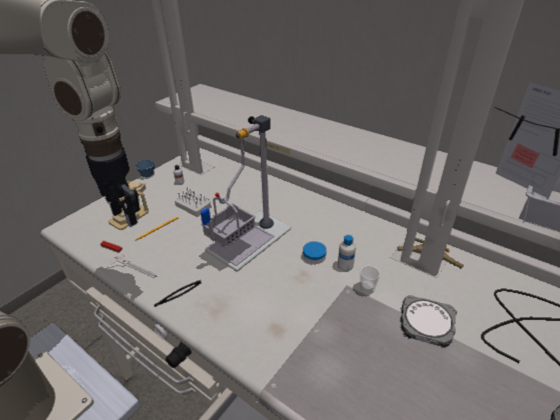

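```bash
python3 - <<'E'
from h import *
K,R,t=cam("top")
p,d=bot.camera("top")
v,u=np.mgrid[195:260,195:245];z=d[195:260,195:245]
ok=z>0;P=np.linalg.solve(K,np.stack([u[ok],v[ok],np.ones(ok.sum())]))*z[ok];X=(R.T@(P-t[:,None])).T
yaw=-.0636;uu=np.array([np.cos(yaw),np.sin(yaw)]);vv=np.array([-uu[1],uu[0]]);o=np.array([.573,-.0279])
a=(X[:,:2]-o)@uu;b=(X[:,:2]-o)@vv
m=(abs(a)<.048)&(abs(b)<.036)&(X[:,2]>.06)&(X[:,2]<.095)
for _ in range(4):
    A=np.c_[a[m],b[m],np.ones(m.sum())];c=np.linalg.lstsq(A,X[m,2],rcond=None)[0]
    m=m&(abs(X[:,2]-(np.c_[a,b,np.ones(len(a))]@c))<.004)
print(c,m.sum(),bot.get_obs()["clock"])
E
python3 fin.py z | tail -2
```

```text
[5.48686839e-05 2.39322472e-03 8.08925716e-02] 797 21.85
[216.78 194.11] 108 205.11 215.43
22.4 (np.float64(212.5142857142857), np.float64(227.0), np.float64(490.0))
```

Floor slope is 0.00, so the basket hangs level, still, and free of the robot. I'm handing it in.

```bash
python3 -c "
from workcell import bot
print(bot.job_done())"
```

```text
the job is handed in; nothing more can be done
None
```

The hook is stopped, and the basket hangs on it by the kink in its bail, level and still. I handed the job in at about 22.4 s.

- **Stopping the hook:** I pushed the closed fingers against the red ball from the side, then drew back slowly. Pictures taken after I let go showed the ball moving by only about 0.1 px.
- **Hanging the basket:** I pinched the blue grip, lifted the basket over the ball and lowered it into the bowl. The first touch was on the bowl's rear slope, with about 5 N upward on the wrist. I backed off 3 mm, reseated it, and opened the fingers with almost no load on the wrist.
- **Last checks:**
  - The ball and grip held still to within 0.05 px over about 0.5 s.
  - The ball was back within about 0.1 px of where it hung at rest.
  - A plane fitted to the basket floor from depth sloped less than 0.003 rad.
  - In the last picture the tin, glass and bottle look undisturbed, judged by eye only.
  - The gripper was about 20 cm from the basket.
- **Disagreements:** The two fixed cameras differ by about 3–4 mm in y. The drawn model of the hanging basket was also off by a pixel or two at some corners, so I relied on contact force for the final seating.

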